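# Slide the finishing kit into its shadow tray

## Task

Put away the sanding block and the roll of tape that lie on the plywood shadow tray: slide each one across the tray into the recess cut to its outline, so that both lie flat on the bottom of their own recess. Push them along the tray without lifting them off it, and leave the offcut and the tape measure beside the tray where they are.

Things in the scene. Friction and masses are not known exactly. Their poses are not given: they have to be found in the camera images.
- tray: middle panel of a fixed flat rimless plywood tray, 260 (x) x 180 (y) x 18 mm; origin at the centre of its underside on the worktop (z = 0); its top, the deck, is at z = 18 mm. x points away from the robot within 7 degrees. An insert adjoins it flush on each y side (which is on which side varies). One loose part starts on its half nearer the robot, the other on its farther half
- round_insert_pocket (a point): centre of the floor of the round recess, 100 mm across, 10 mm deep, upright walls, in a fixed insert 260 x 140 x 18 mm level with the middle panel. The point is 8 mm above the worktop, 160 mm from the tray's origin along the tray's +y or -y. Axes parallel to the tray's
- block_insert_pocket (a point): centre of the floor of the rectangular recess, 120 mm along its x, 76 mm along its y, 10 mm deep, upright walls, in a fixed insert 260 x 140 x 18 mm level with the middle panel. The point is 8 mm above the worktop, 160 mm from the tray's origin on the y side opposite the round recess. Axes parallel to the tray's
- block_centre (a point): centre of the loose brown sanding block, a box 66 mm along its x, 110 mm along its y, 33 mm high, 80 g; starts flat on the tray's middle panel, its long side within 20 degrees of the tray's x. It fits only the rectangular recess, 5 mm spare on each side; home, its centre is 24.5 mm above the worktop and it stands 23 mm above the deck
- roll_centre (a point): centre of the loose cream roll of masking tape lying flat: 90 mm outside diameter, 25 mm high, open middle about 50 mm across, 90 g; starts flat on the tray's middle panel. It fits only the round recess, 5 mm spare all round; home, its centre is 20.5 mm above the worktop and it stands 15 mm above the deck
- tape_measure: bystander: yellow tape measure, 64 x 89 x 33 mm, lying on the worktop to the left of the tray; origin at the middle of its underside
- offcut: bystander: small oak offcut, 32 x 90 x 32 mm, lying on the worktop to the right of the tray (-y), its long side within 10 degrees of x; it has no recess; origin at the middle of its underside

How it is judged:
At the end, for the whole second after the job is handed in: The sanding block lies flat (within 3.4 degrees, right way up) on the floor of the rectangular recess and the tape roll flat on the floor of the round recess: each centre within 10 mm of its recess centre seen from above and no more than 3.5 mm above its home height; both at rest (horizontal distance between block_centre and block_insert_pocket below 0.01 m and height (world z) of block_centre below 0.028 m and angle between each of block_centre, roll_centre's own z axis and vertical below 0.06 rad and horizontal distance between roll_centre and round_insert_pocket below 0.01 m and height (world z) of roll_centre below 0.024 m and linear speed of each of sanding_block, tape_roll below 0.02 m/s); the robot touches nothing.
It fails at once if the sanding block is lifted more than 25 mm off the tray's deck (height (world z) of block_centre above 0.0595 m).
It fails at once if the tape roll is lifted more than 25 mm off the tray's deck (height (world z) of roll_centre above 0.0555 m).
It fails at once if the tape measure is moved more than 20 mm (distance of tape_measure from where it was at the start of the episode above 0.02 m).
It fails at once if the oak offcut is moved more than 20 mm (distance of offcut from where it was at the start of the episode above 0.02 m).
It also fails if it takes over 64 s, if anything falls off the work surface, if the arm or the gripper's body presses on something with over 40 N, if the wrist force passes 120 N, or if a joint passes its speed limit or range.

## Robot

A 7-joint arm with a two-finger parallel gripper is mounted at the origin on a cart in front of the work surface, level with it; the furniture and walls round the work are solid. World frame = base frame: x ahead of the robot, y to its left, z up, the work surface at z = 0. Lengths are in m, angles in rad, forces in N, time in s.
With the tool pointing down it reaches from about 0.425 to 0.875 m from the base axis. Payload 4.7 kg.
Tool frame: the origin (TCP) lies at the very end of the fingers, on their centre line; the grasp point (between the pads) lies 19 mm behind it; z points along the fingers, y is the line along which they close (so a half turn about z gives the same grasp; the last joint's range is limited). The gripper opens to 87 mm and grips with 3 to 60 N. Pads are 19 mm wide; open, the fingers measure 117 mm over their backs; the gripper's body (75 mm by 190 mm) begins 51 mm behind the grasp point.
Start: joints at [1.263, 0.321, -0.07, 1.45, 0.023, 1.371, -0.057], TCP at [0.206, -0.617, 0.223] pointing down, gripper open.
Joint ranges: [-2.86, 2.86], [-0.3, 2.09], [-1.38, 1.24], [0.06, 2.45], [-1.56, 4.7], [0.09, 2.05], [-2.69, 2.69]. Speed limits (rad/s): [2.57, 2.57, 3.14, 3.14, 3.14, 3.14, 3.14].

## Interface

Orientations are given as a rotation vector (axis times angle).
In Python, from bench import get_state, get_image, get_calibration, close_job gives the robot as it stands.
- The arm moves only by the shell command python3 -m crank 'ROWS' [FORCE]. ROWS is JSON, a list of rows, each a list of 5 numbers: the opening, from 0 (shut) to 1 (fully open), then the shift along the world's x, y, z in units of 0.2 m (1.0 is 0.2 m), then the turn about the world's z in units of 2 pi rad (1.0 is 2 pi rad). A call has 1 to 5 rows; each row is the pose to reach, as a shift and turn from the pose commanded when the call began, turning the shorter way round; what a row does not reach only later rows make up. A row lasts 1/8 s, in which the tool goes at most 62.5 mm and 10.7 degrees, less where a joint would pass 70% of its speed; a pose out of reach is approached as far as the arm can. A call with a number of a shift or a turn outside -1 to 1 is refused whole. A call with a gripper value outside its range is refused whole. The fingers move at their own pace and stop on an object; FORCE is the grip in N (left out, the last holds). Time passes only in rows, so rows that repeat a pose let the fingers close. It gives the time, the measured TCP pose, the force, the opening and the grip force at its end, in the units of the state.
- get_state(): the state, without advancing time (a new reading comes with each control period).
- get_image(name): name is "scene" or "side" or "wrist"; returns the picture (400x640x3 uint8, red, green, blue); there is no depth.
- get_calibration(name): a dict with "fovy" (degrees; the focal length in pixels is half the picture's height over the tangent of half this angle, whatever the lens; pixels are square), "cx", "cy" (the principal point, pixels), "R" (3x3) and "t" (3): a world point X has camera coordinates R X + t. Camera axes: x right, y down, z forward; pixel columns grow to the right and rows downward; lengths in m; the calibration is good to about 2 mm. A picture is of the moment at which its call begins: read the wrist's pose just before it. get_calibration takes no time and is no camera call; for the wrist camera it gives the pose at the moment of the call.
- close_job(): hands the job in; it is judged then, once.
The state is a dict: "time": time; "joint_positions": joint angles; "qd": joint speeds; "joint_torque": joint torques, N m; "position": TCP position; "tool_rot": TCP orientation; "ft_force": force on the tool from outside, world axes, zero at the start; "torque": the same for the moment, N m; "grip_width": opening from 0.0 (shut) to 1.0 (fully open); "grip_force": force on a finger pad.
Only numpy, scipy, OpenCV 4.12 (cv2) and the standard library are available. Lean on these libraries where they do the work, as an engineer would, in place of code of your own. Each camera call takes 0.05 s, during which the arm holds its last target. There are 200 camera calls.

## Working session

There is one attempt and no reset: what is moved stays moved. The work goes in short steps, Python scripts to look and compute and a shell command to move; the robot and the scene stay as the last step left them, time stands still between calls to the robot, and variables do not carry over. Pictures are saved under pics/ and viewed, at most 10 in all, crops included, and the job is handed in when it is done.

```bash
ls; mkdir -p pics; python3 - <<'E'
from bench import *
import cv2
s=get_state();print(s)
for n in("scene","side"):
    cv2.imwrite(f"pics/{n}0.png",get_image(n)[:,:,::-1]);print(n,get_calibration(n))
E
```

```text
pics
{'time': 0.0, 'joint_positions': array([ 1.26309292,  0.3218153 , -0.07004831,  1.45166824,  0.02261952,
        1.37079942, -0.05687992]), 'qd': array([-9.19402170e-04,  1.71704963e-03,  4.09300765e-05,  5.14086083e-05,
        6.35223666e-07, -1.37105671e-03,  4.09500732e-04]), 'joint_torque': array([-1.30951194e-04, -4.91291642e+01, -4.04124800e-01, -3.12525523e+01,
       -6.40408276e-02,  4.35824599e-02,  1.64534522e-04]), 'position': array([ 0.20533042, -0.61613545,  0.22146963]), 'tool_rot': array([-3.09917765e+00, -5.03042914e-01,  6.77713661e-04]), 'ft_force': array([ 0.24375201, -0.88211649,  0.85257444]), 'torque': array([-0.01907239,  0.0492687 ,  0.0131071 ]), 'grip_force': 0.0, 'grip_width': 0.9991424484748127}
scene {'fovy': 57.92502902162893, 'cx': 324.8788791516808, 'cy': 201.63373625737248, 'R': array([[-0.62875146, -0.77758889, -0.00520678],
       [-0.43040795,  0.35358509, -0.83049779],
       [ 0.6476269 , -0.51993566, -0.55699758]]), 't': array([0.46403657, 0.24558452, 0.74350052])}
side {'fovy': 52.8848796536174, 'cx': 326.66815198752505, 'cy': 199.9951319327806, 'R': array([[-0.9996549 , -0.02566448,  0.00560569],
       [-0.02000903,  0.60561357, -0.79550728],
       [ 0.0170214 , -0.79534491, -0.6059181 ]]), 't': array([ 0.5484358 , -0.03863976,  1.28412215])}
```

View pics/scene0.png

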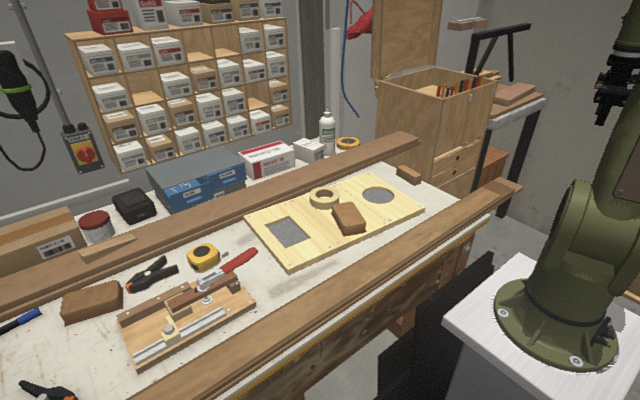

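View pics/side0.png

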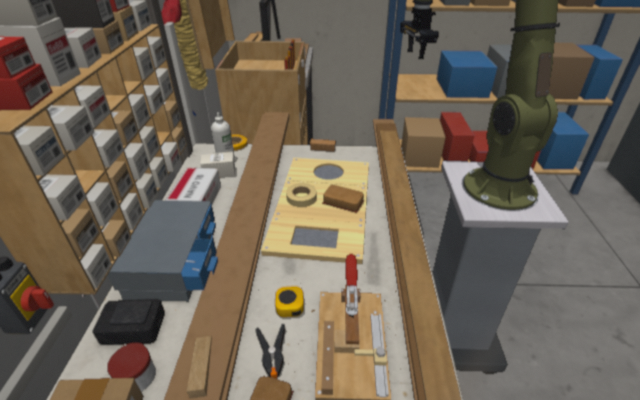

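The side view shows the rectangular recess at (315,237), towards +y, and the round recess at (328,171), towards -y. The block is at (343,197), nearer the robot, and the roll at (301,194), on the far side. The tray corners are roughly (285,157), (369,159), (362,259) and (264,254).

```bash
cat > h.py <<'E'
import numpy as np,cv2
from bench import *
def cal(n):
    c=get_calibration(n);f=200/np.tan(np.radians(c["fovy"])/2);return c,f
def ray(n,uv,z,c=None):
    c,f=c or cal(n);R,t=np.array(c["R"]),np.array(c["t"])
    C=-R.T@t;d=R.T@np.array([(uv[0]-c["cx"])/f,(uv[1]-c["cy"])/f,1]);return C+d*(z-C[2])/d[2]
def proj(n,X,c=None):
    c,f=c or cal(n);p=np.array(c["R"])@X+c["t"];return np.array([c["cx"]+f*p[0]/p[2],c["cy"]+f*p[1]/p[2]])
E
python3 - <<'E'
from h import *
for n,l in (("side",[("c",285,157,18),("c",369,159,18),("c",362,259,18),("c",264,254,18),("rect",315,237,10),("round",328,171,10),("block",343,193,51),("roll",301,193,43),("meas",289,296,30),("offc",323,143,32)]),
 ("scene",[("c",246,216,18),("c",376,172,18),("c",425,210,18),("c",293,269,18),("rect",289,232,10),("round",378,194,10),("block",350,215,51),("roll",323,195,43),("rail",490,190,30)])):
    for k,u,v,z in l: print(n,k,ray(n,(u,v),z/1000).round(3)[:2])
print(cal("wrist"))
E
```

```text
side c [ 0.697 -0.135]
side c [ 0.406 -0.132]
side c [0.451 0.346]
side c [0.699 0.336]
side rect [0.573 0.26 ]
side round [ 0.546 -0.064]
side block [0.498 0.114]
side roll [0.622 0.107]
side meas [0.621 0.477]
side offc [ 0.567 -0.213]
scene c [0.701 0.317]
scene c [ 0.647 -0.15 ]
scene c [ 0.399 -0.098]
scene c [0.443 0.334]
scene rect [0.573 0.258]
scene round [ 0.554 -0.065]
scene block [0.485 0.117]
scene roll [0.618 0.104]
scene rail [ 0.331 -0.322]
({'fovy': 69.60565613633335, 'cx': 322.00905851522197, 'cy': 193.39775182790981, 'R': array([[ 0.3166362 , -0.948544  , -0.00240826],
       [-0.90989924, -0.30445146,  0.28176707],
       [-0.26800166, -0.08702637, -0.95947982]]), 't': array([-0.64888702, -0.03584634,  0.39272661])}, np.float64(287.7319815482803))
```

```bash
python3 -m crank '[[1,0.2,0.2,0.05,0],[1,0.4,0.4,0.1,-0.02],[1,0.6,0.6,0.15,-0.03],[1,0.8,0.8,0.2,-0.04],[1,1,1,0.2,-0.06]]'
python3 -m crank '[[1,0.2,0.2,0,0],[1,0.4,0.4,0,0],[1,0.6,0.6,0,0],[1,0.7,0.8,0,0],[1,0.7,1,0,0]]'
python3 -m crank '[[1,0,0.25,0,0],[1,0,0.5,0,0],[1,0,0.75,0,0],[1,0,1,0,0]]'
python3 -m crank '[[1,0,0.25,0,0],[1,-0.1,0.5,0,0],[1,-0.1,0.58,0,0],[1,-0.1,0.58,0,0],[1,-0.1,0.58,0,0]]'
python3 - <<'E'
from h import *
import pickle
print(get_state()["position"],get_state()["tool_rot"])
c=cal("wrist");im=get_image("wrist")
pickle.dump((c,im),open("w1.pkl","wb"));cv2.imwrite("pics/w1.png",im[:,:,::-1])
E
```

```text
time: 0.72
position: [0.4069, -0.4154, 0.2633]
tool_rot: [3.139, -0.093, 0.001]
ft_force: [0.5, -0.5, 0.6]
grip_width: 1.0
grip_force: 0.0
time: 1.35
position: [0.5466, -0.2142, 0.2615]
tool_rot: [-3.139, 0.083, 0.001]
ft_force: [-0.5, -0.0, -1.0]
grip_width: 1.002
grip_force: 0.0
time: 1.85
position: [0.5451, -0.0151, 0.2622]
tool_rot: [3.14, -0.087, -0.001]
ft_force: [0.4, -0.0, -0.1]
grip_width: 0.999
grip_force: 0.0
time: 2.48
position: [0.5261, 0.097, 0.2622]
tool_rot: [3.139, -0.091, -0.001]
ft_force: [0.2, -0.4, -0.5]
grip_width: 1.001
grip_force: 0.0
[0.52608415 0.09704429 0.26223255] [ 3.13931739e+00 -9.13305305e-02 -7.67135148e-04]
```

View pics/w1.png

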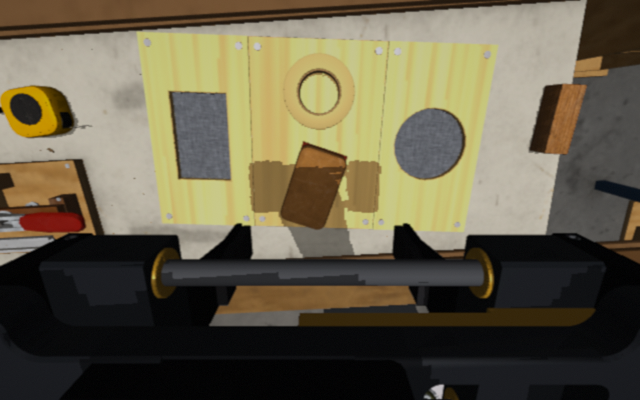

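The wrist view shows the rectangular recess around (201,136), the round recess at (430,144), the roll at (319,91) and the block at (314,186). I'll enlarge it for the block corners.

```bash
python3 - <<'E'
import pickle,cv2
c,im=pickle.load(open("w1.pkl","rb"))
cv2.imwrite("pics/w1z.png",cv2.resize(im[40:240,255:365,::-1],None,fx=3,fy=3,interpolation=cv2.INTER_CUBIC))
cv2.imwrite("pics/w1y.png",cv2.resize(im[80:240,160:480,::-1],None,fx=2.5,fy=2.5,interpolation=cv2.INTER_CUBIC))
E
```

```text
(no output)
```

View pics/w1z.png

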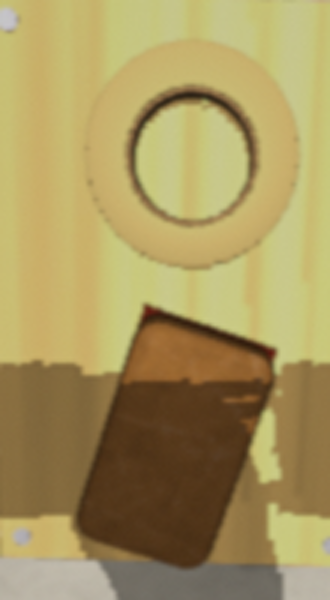

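View pics/w1y.png

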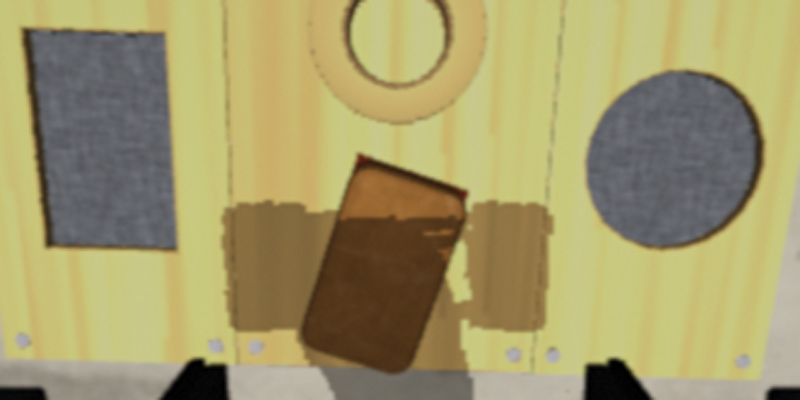

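```bash
python3 - <<'E'
from h import *
import pickle
c,im=pickle.load(open("w1.pkl","rb"))
Z=lambda u,v:(255+u/3,40+v/3)
Y=lambda u,v:(160+u/2.5,80+v/2.5)
P=lambda uv,z:ray("wrist",uv,z,c)[:2]
B=np.array([P(Z(*p),.051) for p in [(147,318),(273,360),(203,572),(75,532)]])
rc=np.array([P(Y(*p),.018) for p in [(25,28),(166,31),(177,250),(47,248)]])
def rep(n,q):
    d=q[0]+q[1]-q[2]-q[3]
    print(n,q.mean(0).round(4),"yaw",np.degrees(np.arctan2(d[1],d[0])).round(1),[np.linalg.norm(q[i]-q[(i+1)%4]).round(3) for i in range(4)])
rep("block",B);rep("rect",rc)
for n,z,pts in (("roll",.043,[Z(86,153),Z(298,153),Z(192,38),Z(192,268)]),("round",.018,[Y(587,160),Y(764,155),Y(680,70),Y(668,249)])):
    q=np.array([P(p,z) for p in pts]);print(n,q[:2].mean(0).round(4),q[2:].mean(0).round(4),np.linalg.norm(q[0]-q[1]),np.linalg.norm(q[2]-q[3]))
R=cv2.Rodrigues(get_state()["tool_rot"])[0];print("tool y dir",np.degrees(np.arctan2(R[1,1],R[0,1])), get_state()["position"])
E
```

```text
block [0.4982 0.1107] yaw -21.6 [np.float64(0.058), np.float64(0.105), np.float64(0.063), np.float64(0.105)]
rect [0.5737 0.2625] yaw -5.7 [np.float64(0.075), np.float64(0.121), np.float64(0.076), np.float64(0.121)]
roll [0.6241 0.0948] [0.6225 0.0949] 0.08874950197634013 0.09096750980119409
round [ 0.5477 -0.0568] [ 0.5448 -0.056 ] 0.09928119557302428 0.10012599962575229
tool y dir -93.36257976584272 [0.52607509 0.09693266 0.26220436]
```

```bash
python3 -m crank '[[1,-0.14,0.07,-0.2,-0.025],[1,-0.14,0.07,-0.45,-0.052],[1,-0.14,0.07,-0.7,-0.052],[1,-0.14,0.07,-0.9,-0.052],[1,-0.14,0.07,-0.9,-0.052]]' 5
python3 -m crank '[[1,0,0,-0.15,0],[1,0,0,-0.28,0],[1,0,0,-0.29,0],[1,0,0,-0.29,0]]'
python3 -m crank '[[0.85,0,0,0,0],[0.6,0,0,0,0],[0.6,0,0,0,0],[0.6,0,0,0,0],[0.6,0,0,0,0]]' 5
```

```text
time: 3.15
position: [0.4952, 0.1112, 0.0797]
tool_rot: [3.082, -0.599, -0.011]
ft_force: [-0.1, -0.7, -0.4]
grip_width: 1.0
grip_force: 0.0
time: 3.65
position: [0.4992, 0.1132, 0.0264]
tool_rot: [-3.084, 0.597, -0.004]
ft_force: [-1.5, 0.9, 0.3]
grip_width: 1.0
grip_force: 0.0
time: 4.28
position: [0.4979, 0.1133, 0.0251]
tool_rot: [3.084, -0.596, 0.001]
ft_force: [-0.6, -1.2, 6.7]
grip_width: 0.759
grip_force: 5.0
```

```bash
python3 -m crank '[[0.6,0,0.08,0,0.01],[0.6,0,0.16,0,0.02],[0.6,0,0.24,0,0.03],[0.6,0,0.32,0,0.04],[0.6,0,0.4,0,0.046]]'
python3 -m crank '[[0.6,0.08,0.02,0,0],[0.6,0.16,0.06,0,0],[0.6,0.24,0.12,0,0],[0.6,0.32,0.2,0,0],[0.6,0.32,0.2,0,0]]'
python3 - <<'E'
from h import *
import pickle
print(get_state()["position"],get_state()["tool_rot"])
c=cal("wrist");im=get_image("wrist")
pickle.dump((c,im),open("w2.pkl","wb"));cv2.imwrite("pics/w2.png",im[:,:,::-1])
E
```

```text
time: 4.9
position: [0.4979, 0.1936, 0.0249]
tool_rot: [3.137, -0.141, 0.001]
ft_force: [0.6, -4.8, 6.6]
grip_width: 0.761
grip_force: 5.0
time: 5.52
position: [0.5614, 0.2367, 0.0243]
tool_rot: [-3.135, 0.14, 0.001]
ft_force: [0.8, 2.1, 1.3]
grip_width: 0.757
grip_force: 5.0
[0.56136527 0.23669631 0.02425553] [-3.13517138e+00  1.40101738e-01  6.67277083e-04]
```

View pics/w2.png

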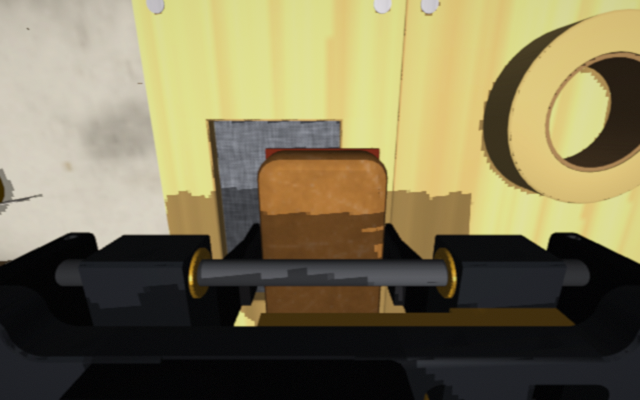

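The far rim corners of the recess are at (211,121) and (340,121). The block's far top edge is at row ~151, with sides at columns 259 and 386, so it still has a few centimetres to go.

```bash
python3 - <<'E'
from h import *
import pickle
c,im=pickle.load(open("w2.pkl","rb"))
P=lambda uv,z:ray("wrist",uv,z,c)[:2]
a,b=P((210,120),.018),P((341,120),.018);d,e=P((258,151),.051),P((387,151),.051)
ang=np.radians(-5.0);ex=np.array([np.cos(ang),np.sin(ang)])
print(np.linalg.norm(a-b),np.linalg.norm(d-e),[np.degrees(np.arctan2(*(p-q)[::-1])) for p,q in((a,b),(d,e))])
pc=(a+b)/2-.06*ex;bc=(d+e)/2-.055*ex;print("pocket",pc,"block",bc,"tcp",get_state()["position"],"shift/0.2",(pc-bc)/.2)
E
```

```text
0.07513654343308673 0.06136382298118252 [np.float64(84.91126324426621), np.float64(84.93451246639461)]
pocket [0.57412227 0.26202748] block [0.56366983 0.23583407] tcp [0.56089277 0.23585931 0.02420357] shift/0.2 [0.0522622  0.13096709]
```

```bash
python3 -m crank '[[0.6,0.025,0.065,0,0],[0.6,0.052,0.13,0,0],[0.6,0.052,0.13,0,0],[0.6,0.052,0.13,0,0]]'
python3 -m crank '[[1,0,0,0,0],[1,0,0,0,0],[1,0,0,0,0],[1,0,0,0,0],[1,0,0,0,0]]'
python3 -m crank '[[1,0,0,0.3,0],[1,0,0,0.6,0],[1,0,0,0.9,0],[1,0,0,0.9,0],[1,0,0,0.9,0]]'
python3 - <<'E'
from h import *
import pickle
print(get_state()["position"],get_state()["tool_rot"])
c=cal("wrist");im=get_image("wrist")
pickle.dump((c,im),open("w3.pkl","wb"));cv2.imwrite("pics/w3.png",im[:,:,::-1])
E
```

```text
time: 6.08
position: [0.5716, 0.2593, 0.0242]
tool_rot: [3.138, -0.145, -0.001]
ft_force: [0.1, -0.3, -0.9]
grip_width: 0.765
grip_force: 5.0
time: 6.7
position: [0.572, 0.2593, 0.0246]
tool_rot: [3.138, -0.146, -0.0]
ft_force: [1.2, -0.5, 0.6]
grip_width: 0.998
grip_force: 0.0
time: 7.32
position: [0.5718, 0.2591, 0.2042]
tool_rot: [3.138, -0.146, -0.0]
ft_force: [-0.4, -0.8, -0.2]
grip_width: 0.997
grip_force: 0.0
[0.57176115 0.25910312 0.20422541] [ 3.13760723e+00 -1.45786990e-01 -2.08429661e-04]
```

View pics/w3.png

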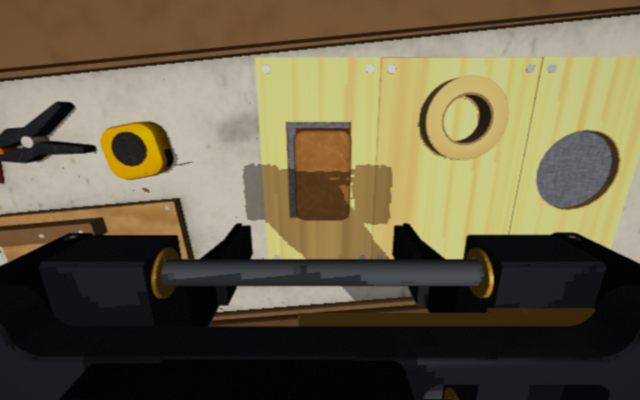

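The block lies over the rectangular recess: its top face spans columns 295–351 and rows 128–219, and the recess's left edge (286) and top edge (122) are visible. I'll check whether it has dropped in.

```bash
python3 - <<'E'
from h import *
import pickle
c,im=pickle.load(open("w3.pkl","rb"))
a=np.radians(-5.0);R=np.array([[np.cos(a),-np.sin(a)],[np.sin(a),np.cos(a)]])
def box(ctr,lx,ly,z): return [proj("wrist",np.r_[ctr+R@np.array(s)*[1,1],z],c).round(1).tolist() for s in [(lx,ly),(lx,-ly),(-lx,-ly),(-lx,ly)]]
P=np.array([.5738,.262]);print("rim",box(P,.06,.038,.018))
print("home",box(P,.055,.033,.041));print("deck",box(P,.055,.033,.051))
for z in(.041,.051): print(z,ray("wrist",(323,174),z,c))
g=cv2.resize(im[100:240,260:380,::-1],None,fx=4,fy=4,interpolation=cv2.INTER_CUBIC);cv2.imwrite("pics/w3z.png",g)
E
```

```text
rim [[286.8, 122.1], [351.1, 121.7], [348.9, 216.8], [290.4, 217.1]]
home [[289.0, 127.6], [348.5, 127.3], [346.6, 219.8], [292.4, 220.1]]
deck [[288.0, 128.2], [349.3, 127.9], [347.3, 222.9], [291.6, 223.2]]
0.041 [0.57556687 0.25732262 0.041     ]
0.051 [0.57778296 0.257152   0.051     ]
```

View pics/w3z.png

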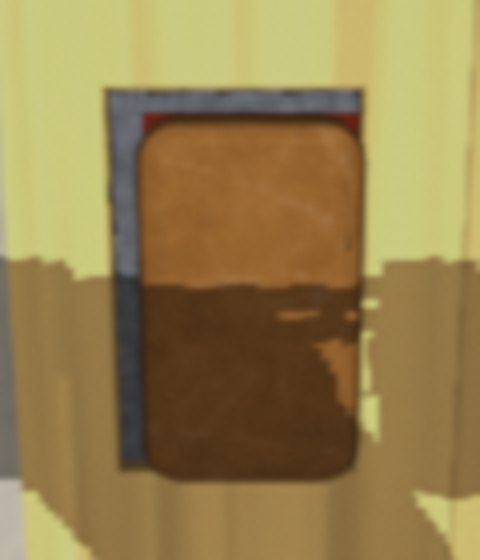

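The base edges match the recess floor scale, so the block is seated, about 5 mm off centre. Next is the roll: I'll shut the fingers, enter its open middle and spread them lightly to drag it.

```bash
python3 -m crank '[[0,0.06,-0.2,0,0],[0,0.12,-0.4,0,0],[0,0.19,-0.6,0,0],[0,0.255,-0.82,0,0],[0,0.255,-0.82,0,0]]' 5
python3 -m crank '[[0,0,0,-0.25,0],[0,0,0,-0.5,0],[0,0,0,-0.7,0],[0,0,0,-0.7,0],[0,0,0,-0.7,0]]'
python3 -m crank '[[0,0,0,-0.07,0],[0,0,0,-0.14,0],[0,0,0,-0.2,0],[0,0,0,-0.2,0],[0,0,0,-0.2,0]]'
```

```text
time: 8.0
position: [0.6233, 0.0886, 0.2017]
tool_rot: [3.134, -0.159, -0.006]
ft_force: [-0.6, 0.6, -0.2]
grip_width: 0.519
grip_force: 0.0
time: 8.62
position: [0.6233, 0.0963, 0.0655]
tool_rot: [-3.138, 0.145, -0.001]
ft_force: [0.1, 0.5, 0.5]
grip_width: 0.017
grip_force: 0.0
time: 9.25
position: [0.6232, 0.0955, 0.0247]
tool_rot: [-3.138, 0.146, -0.0]
ft_force: [-0.3, 0.3, -0.1]
grip_width: 0.012
grip_force: 0.0
```

```bash
python3 -m crank '[[0.1,0,0,0,0],[0.2,0,0,0,0],[0.25,0,0,0,0],[0.3,0,0,0,0],[0.3,0,0,0,0]]' 5
```

```text
time: 9.88
position: [0.623, 0.0957, 0.0247]
tool_rot: [-3.138, 0.146, -0.0]
ft_force: [-0.5, 0.7, -0.7]
grip_width: 0.292
grip_force: 1.5
```

```bash
python3 -m crank '[[0.4,0,0,0,0],[0.4,0,0,0,0],[0.4,0,0,0,0]]' 5
python3 -m crank '[[0.4,-0.04,-0.08,0,0],[0.4,-0.08,-0.16,0,0],[0.4,-0.12,-0.24,0,0],[0.4,-0.16,-0.32,0,0],[0.4,-0.2,-0.4,0,0]]'
python3 -m crank '[[0.4,-0.04,-0.08,0,0],[0.4,-0.08,-0.16,0,0],[0.4,-0.12,-0.24,0,0],[0.4,-0.12,-0.24,0,0]]'
python3 - <<'E'
from h import *
import pickle
print(get_state()["position"],get_state()["tool_rot"])
c=cal("wrist");im=get_image("wrist")
pickle.dump((c,im),open("w4.pkl","wb"));cv2.imwrite("pics/w4.png",im[:,:,::-1])
E
```

```text
time: 10.25
position: [0.623, 0.0956, 0.0247]
tool_rot: [-3.138, 0.146, -0.0]
ft_force: [-0.0, 1.1, 1.9]
grip_width: 0.294
grip_force: 4.8
time: 10.88
position: [0.5823, 0.0138, 0.0247]
tool_rot: [3.138, -0.147, 0.0]
ft_force: [0.1, 0.7, 0.8]
grip_width: 0.291
grip_force: 5.2
time: 11.38
position: [0.5578, -0.0356, 0.0245]
tool_rot: [3.136, -0.15, -0.002]
ft_force: [-1.2, -0.8, 0.4]
grip_width: 0.295
grip_force: 5.2
[ 0.5578424  -0.03558539  0.02452326] [ 3.13565018e+00 -1.50373894e-01 -2.41960629e-03]
```

View pics/w4.png

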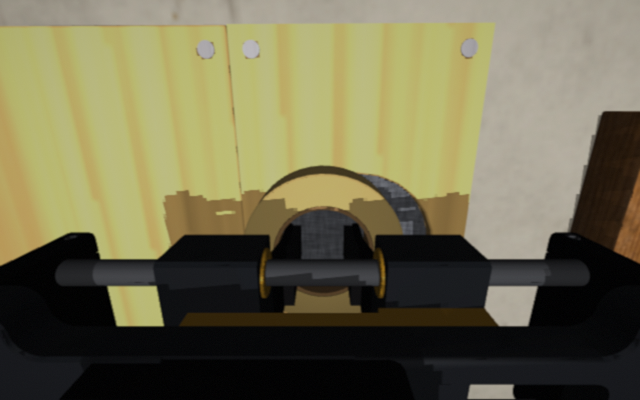

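The roll is held at about (325,235), and the round recess shows to its right at about (410,205). The roll's far top edge is near (323,172).

```bash
python3 - <<'E'
from h import *
import pickle
c,im=pickle.load(open("w4.pkl","rb"))
ex=np.array([np.cos(.087),-np.sin(.087)])
P=lambda uv,z:ray("wrist",uv,z,c)[:2]
ctr=P((323,172),.043)-.045*ex
h=(P((323,209),.043)+P((323,297),.043))/2
print(ctr,h,"pred rim pts",[proj("wrist",np.r_[.5465+.05*np.cos(t),-.0565+.05*np.sin(t),.018],c).round(0) for t in np.radians([-85,-60,-40,-20])])
print((np.array([.5465,-.0565])-ctr)/.2,get_state()["position"])
E
```

```text
[ 0.55819201 -0.03670241] [ 0.55559177 -0.03611931] pred rim pts [array([432., 233.]), array([422., 204.]), array([404., 185.]), array([379., 174.])]
[-0.05846007 -0.09898793] [ 0.55843362 -0.03442466  0.02456948]
```

```bash
python3 -m crank '[[0.4,-0.03,-0.05,0,0],[0.4,-0.055,-0.1,0,0],[0.4,-0.055,-0.1,0,0],[0.4,-0.055,-0.1,0,0]]'
python3 -m crank '[[0.1,0,0,0,0],[0.05,0,0,0,0],[0.05,0,0,0,0],[0.05,0,0,0,0],[0.05,0,0,0,0]]'
python3 -m crank '[[0.05,0,0.0,0.15,0],[0.05,0,0.0,0.4,0],[0.05,0,0.4,0.65,0],[0.05,0,0.6,0.9,0],[0.05,0,0.8,0.9,0]]'
python3 - <<'E'
from h import *
import pickle
print(get_state()["position"])
c=cal("wrist");im=get_image("wrist");s=get_image("side")
pickle.dump((c,im),open("w5.pkl","wb"))
v=np.vstack([cv2.resize(im[0:250,200:600],(640,400)),cv2.resize(s[130:270,250:390],(200,200))[:, :200] if 0 else cv2.resize(s[140:260,250:640],(640,197),interpolation=cv2.INTER_CUBIC)])
cv2.imwrite("pics/w5.png",v[:,:,::-1])
E
```

```text
time: 11.92
position: [0.5479, -0.0525, 0.0245]
tool_rot: [-3.138, 0.146, 0.0]
ft_force: [0.4, -0.8, -1.3]
grip_width: 0.297
grip_force: 5.4
time: 12.55
position: [0.548, -0.0526, 0.0247]
tool_rot: [3.138, -0.146, 0.0]
ft_force: [-0.6, 0.1, -0.4]
grip_width: 0.057
grip_force: 0.0
time: 13.18
position: [0.5493, 0.1037, 0.206]
tool_rot: [3.137, -0.15, 0.007]
ft_force: [0.6, -0.3, -0.2]
grip_width: 0.052
grip_force: 0.0
[0.54928945 0.10368792 0.20604606]
```

View pics/w5.png

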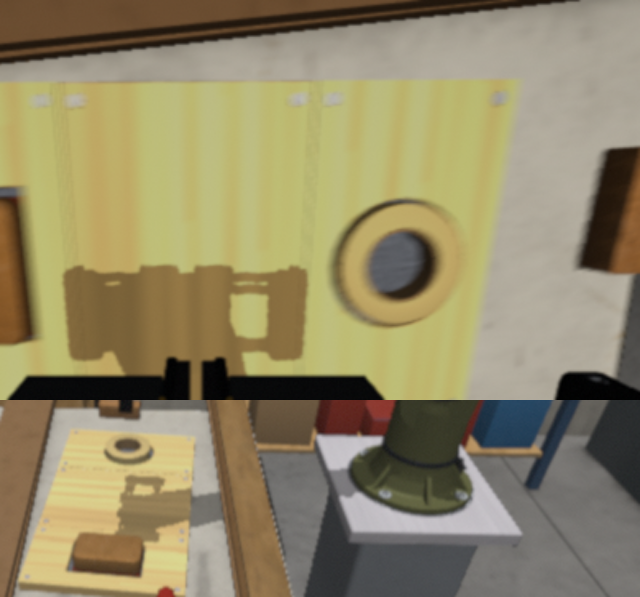

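I've used all ten pictures, so I'll check seating by touch. With the fingers spread over the ring's rim I'll lower slowly: the roll's top is at 33 mm if home and 43 mm if it is still on the deck.

```bash
python3 -m crank '[[0.66,0,-0.25,0,0],[0.66,0,-0.5,0,0],[0.66,-0.01,-0.79,-0.1,0],[0.66,-0.01,-0.79,-0.4,0],[0.66,-0.01,-0.79,-0.7,0]]' 5
python3 -m crank '[[0.66,0,0,-0.06,0],[0.66,0,0,-0.06,0],[0.66,0,0,-0.06,0]]'
python3 -m crank '[[0.66,0,0,-0.02,0],[0.66,0,0,-0.04,0],[0.66,0,0,-0.05,0],[0.66,0,0,-0.06,0],[0.66,0,0,-0.06,0]]'
```

```text
time: 13.9
position: [0.5462, -0.0563, 0.062]
tool_rot: [3.137, -0.15, 0.003]
ft_force: [1.0, -0.2, -0.7]
grip_width: 0.529
grip_force: 0.0
time: 14.28
position: [0.5482, -0.0546, 0.0538]
tool_rot: [3.138, -0.145, 0.007]
ft_force: [-0.1, 0.8, 0.0]
grip_width: 0.656
grip_force: 0.0
time: 14.9
position: [0.5458, -0.0547, 0.0389]
tool_rot: [3.138, -0.146, -0.001]
ft_force: [0.3, -0.8, 0.4]
grip_width: 0.659
grip_force: 0.0
```

```bash
python3 -m crank '[[0.66,0,0,-0.01,0],[0.66,0,0,-0.02,0],[0.66,0,0,-0.03,0],[0.66,0,0,-0.03,0]]'
python3 -m crank '[[0.66,0,0,-0.01,0],[0.66,0,0,-0.02,0],[0.66,0,0,-0.02,0]]'
```

```text
time: 15.4
position: [0.546, -0.0547, 0.0335]
tool_rot: [3.138, -0.146, -0.0]
ft_force: [-2.3, -0.5, 4.1]
grip_width: 0.661
grip_force: 2.0
time: 15.78
position: [0.5461, -0.0546, 0.0333]
tool_rot: [3.136, -0.146, -0.002]
ft_force: [-13.2, 0.8, 30.9]
grip_width: 0.658
grip_force: 15.9
```

The contact at 33.3 mm confirms the roll is on the recess floor. Next is the same touch check on the block, which should meet at 41 mm.

```bash
python3 -m crank '[[0.66,0,0,0.2,0],[0.3,0,0.2,0.5,0],[0.1,0.05,0.45,0.6,0],[0.1,0.1,0.7,0.6,0],[0.1,0.14,0.9,0.6,0]]' 5
python3 -m crank '[[0.1,0,0.2,0,0],[0.1,0,0.4,0,0],[0.1,0,0.66,0,0],[0.1,0,0.66,-0.25,0],[0.1,0,0.66,-0.45,0]]'
python3 -m crank '[[0.1,0,0,-0.02,0],[0.1,0,0,-0.04,0],[0.1,0,0,-0.06,0],[0.1,0,0,-0.07,0],[0.1,0,0,-0.07,0]]'
```

```text
time: 16.4
position: [0.5744, 0.1278, 0.1498]
tool_rot: [-3.138, 0.144, -0.002]
ft_force: [-0.3, 0.2, 0.1]
grip_width: 0.288
grip_force: 0.0
time: 17.02
position: [0.5735, 0.2582, 0.0575]
tool_rot: [3.138, -0.143, -0.0]
ft_force: [0.8, 0.2, 0.6]
grip_width: 0.105
grip_force: 0.0
time: 17.65
position: [0.5743, 0.2574, 0.0457]
tool_rot: [-3.138, 0.146, -0.001]
ft_force: [0.8, -1.0, 0.6]
grip_width: 0.096
grip_force: 0.0
```

```bash
python3 -m crank '[[0.1,0,0,-0.01,0],[0.1,0,0,-0.015,0],[0.1,0,0,-0.02,0],[0.1,0,0,-0.025,0],[0.1,0,0,-0.025,0]]'
```

```text
time: 18.27
position: [0.574, 0.2573, 0.0414]
tool_rot: [3.137, -0.146, 0.0]
ft_force: [-3.7, -1.3, 7.7]
grip_width: 0.102
grip_force: 3.9
```

```bash
python3 -m crank '[[0.1,0,0,0.2,0],[0.1,0,0,0.5,0],[0.1,0,0,0.8,0],[0.1,0,0,0.8,0],[0.1,0,0,0.8,0]]' && python3 -c "
from bench import *
print(close_job())"
```

```text
time: 18.9
position: [0.5738, 0.2571, 0.1997]
tool_rot: [3.138, -0.146, -0.0]
ft_force: [-0.5, -0.3, -1.0]
grip_width: 0.096
grip_force: 0.0
the job is handed in; nothing more can be done
None
```

The sanding block and the tape roll are both flat in their recesses: touch checks put their tops at home height (41 mm and 33 mm). The offcut and tape measure were never approached, and I handed the job in at about 19 s with the arm clear; no verdict came back.

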